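Start the kitchen timers in order

ROBOT

A 6-joint arm with a two-finger parallel gripper is mounted at the origin on a cart in front of the work surface, level with it; the furniture and walls round the work are solid. World frame = base frame: x ahead of the robot, y to its left, z up, the work surface at z = 0. Lengths are in m, angles in rad, forces in N, time in s.
With the tool pointing down it reaches from about 0.325 to 1 m from the base axis. Payload 5.1 kg.
Tool frame: the origin (TCP) lies midway between the tips of the shut fingers; the grasp point (between the pads) lies 19 mm behind it; z points along the fingers, y is the line along which they close (so a half turn about z gives the same grasp; the last joint's range is limited). The gripper opens to 85 mm and grips with 20 to 120 N. Pads are 22 mm wide; open, the fingers measure 114 mm over their backs; the gripper's body (76 mm by 85 mm) begins 54 mm behind the grasp point. The pads swing forward as they close: fully open they stand 13 mm farther back than shut.
Start: joints at [1.142, 0.124, 1.65, -0, 1.367, -0.083], TCP at [0.22, 0.612, 0.231] pointing down, gripper open.
Joint ranges: [-2.61, 2.61], [-1.02, 2.33], [0.03, 2.71], [-1.35, 4.49], [0.32, 2.68], [-2.91, 2.91]. Speed limits (rad/s): [2.57, 2.57, 3.14, 3.14, 3.14, 3.14].

INTERFACE

Orientations are given as a rotation vector (axis times angle).
In Python, from plant import * gives the robot as it stands.
- The arm moves only by the tool apply_moves, never from a script. Its argument "moves" is a list that holds one entry, the list of rows, each a list of 7 numbers: the shift along the tool's x, y, z scaled (see below), then the turn, a rotation vector about the tool's x, y, z scaled (see below), then the finger opening in mm, from 0 to 85.4. In form: [[[dx, dy, dz, rx, ry, rz, jaw], ...]]. A call has 1 to 10 rows; each row is the pose to reach, as a shift and turn from the pose commanded when the call began, along the tool's axes at that moment; what a row does not reach only later rows make up. The controller multiplies each number of a shift by 400 mm and each number of a turn by 45 degrees. A row lasts 1/8 s, in which the tool goes at most 62.5 mm and 10.7 degrees, less where a joint would pass 70% of its speed; a pose out of reach is approached as far as the arm can. A call with a number of a shift or a turn outside -1 to 1 is refused whole. A call with a gripper value outside its range is refused whole. The fingers move at their own pace and stop on an object; "force" is the grip in N (left out, the last holds). Time passes only in rows, so rows that repeat a pose let the fingers close. It gives the time, the measured TCP pose, the force, the opening and the grip force at its end, in the units of the state.
- read_state(): the state, without advancing time (a new reading comes with each control period).
- snapshot(name): name is "side" or "top" or "wrist"; returns a dict with "img" (384x512x3 uint8, red, green, blue), "K" (3x3 intrinsics, pixels), "cam_to_world" (4x4, takes a point from camera to world coordinates). Camera axes: x right, y up, looking along -z (the intrinsics and any distortion apply to the point x, -y, -z); pixel columns grow to the right and rows downward; lengths in m; the calibration is good to about 2 mm. A picture is of the moment at which its call begins. There is no depth.
- hand_in(): hands the job in; it is judged then, once.
The state is a dict: "t": time; "qpos": joint angles; "joint_velocities": joint speeds; "effort": joint torques, N m; "eef_pos": TCP position; "tcp_rot": TCP orientation; "ft_force": force on the tool from outside, world axes, zero at the start; "ft_torque": the same for the moment, N m; "width": finger opening in m; "grip_force": force on a finger pad.
Only numpy, scipy, OpenCV 4.12 (cv2) and the standard library are available. Lean on these libraries where they do the work, as an engineer would, in place of code of your own. Each camera call takes 0.05 s, during which the arm holds its last target. There are 200 camera calls.

TASK

Start three of the kitchen timers in the order the dishes go on: first the one with the yellow button, then blue, then red, tapping each button down gently with the fingertips until it stays down. Leave the green button up, lift or shove none of the timers, and do not disturb the jars and the garlic.

Things in the scene. Friction and masses are not known exactly. Their poses are not given: they have to be found in the camera images.
- timer_yellow: round white kitchen timer with a yellow push button on top, loose on the worktop: 76 mm across, 26 mm high without the button, about 0.2 kg. Origin at the centre of its underside, z up; its small dark display lies to -x of the centre, the button's axis 8 mm to +x of it
- button_yellow_top (a point): centre of the flat top of the yellow button, a disc 32 mm across; 42 mm above the worktop while it is up (16 mm above the timer's face). The point moves down with the button. The coloured top is a soft rubber cushion that gives 0.4 mm per N (at most 5 mm) and recovers, so it sinks about 1 mm before the button itself moves
- button_yellow (a joint): travel of the yellow button in m: 0 = up (off), 0.008 = fully down against its stop; beyond 0.004 the timer runs. It resists with about 2 N over the whole travel and stays where it is pushed, without springing back (only the cushion recovers)
- timer_blue: round white kitchen timer with a blue push button on top, loose on the worktop: 76 mm across, 26 mm high without the button, about 0.2 kg. Origin at the centre of its underside, z up; its small dark display lies to -x of the centre, the button's axis 8 mm to +x of it
- button_blue_top (a point): centre of the flat top of the blue button, a disc 32 mm across; 42 mm above the worktop while it is up (16 mm above the timer's face). The point moves down with the button. The coloured top is a soft rubber cushion that gives 0.4 mm per N (at most 5 mm) and recovers, so it sinks about 1 mm before the button itself moves
- button_blue (a joint): travel of the blue button in m: 0 = up (off), 0.008 = fully down against its stop; beyond 0.004 the timer runs. It resists with about 2 N over the whole travel and stays where it is pushed, without springing back (only the cushion recovers)
- timer_red: round white kitchen timer with a red push button on top, loose on the worktop: 76 mm across, 26 mm high without the button, about 0.2 kg. Origin at the centre of its underside, z up; its small dark display lies to -x of the centre, the button's axis 8 mm to +x of it
- button_red_top (a point): centre of the flat top of the red button, a disc 32 mm across; 42 mm above the worktop while it is up (16 mm above the timer's face). The point moves down with the button. The coloured top is a soft rubber cushion that gives 0.4 mm per N (at most 5 mm) and recovers, so it sinks about 1 mm before the button itself moves
- button_red (a joint): travel of the red button in m: 0 = up (off), 0.008 = fully down against its stop; beyond 0.004 the timer runs. It resists with about 2 N over the whole travel and stays where it is pushed, without springing back (only the cushion recovers)
- timer_green: round white kitchen timer with a green push button on top, loose on the worktop: 76 mm across, 26 mm high without the button, about 0.2 kg. Origin at the centre of its underside, z up; its small dark display lies to -x of the centre, the button's axis 8 mm to +x of it
- button_green_top (a point): centre of the flat top of the green button, a disc 32 mm across; 42 mm above the worktop while it is up (16 mm above the timer's face). The point moves down with the button. The coloured top is a soft rubber cushion that gives 0.4 mm per N (at most 5 mm) and recovers, so it sinks about 1 mm before the button itself moves
- button_green (a joint): travel of the green button in m: 0 = up (off), 0.008 = fully down against its stop; beyond 0.004 the timer runs. It resists with about 2 N over the whole travel and stays where it is pushed, without springing back (only the cushion recovers)
- jam_jar: small glass jam jar with white lid, 68 mm across, 84 mm high, a bystander; origin at the centre of its underside
- honey_jar: glass honey jar with grey lid, 71 mm across, 110 mm high, a bystander; origin at the centre of its underside
- garlic: garlic bulb, 60 mm across, 58 mm high, a bystander; origin at the centre of its underside
There are look-alikes about, which are no part of the job. Leave any pink or turquoise look-alike of the timer_blue alone.

How it is judged:
By the outcome, as a careful person would: the job done as asked, in the order asked, and still so for the second after the job is handed in, with the robot touching nothing.
It also fails if it takes over 42 s, if anything falls off the work surface, if the arm or the gripper's body presses on something with over 40 N, if the wrist force passes 120 N, or if a joint passes its speed limit or range.

## Working session

There is one attempt and no reset: what is moved stays moved. The work goes in short steps, Python scripts to look and compute and a tool call to move; the robot and the scene stay as the last step left them, time stands still between calls to the robot, and variables do not carry over. Pictures are saved under pics/ and viewed, at most 10 in all, crops included, and the job is handed in when it is done.

Besides the shell and the picture viewer there is one more tool, called after "Request:" as name([rows], argument=value, ...), one row to a line, values as JSON. apply_moves: Moves the arm, as the interface text tells. Shifts and turns lie within -1 to 1; 1 stands for 400 mm of shift or 45 degrees of turn. Its arguments: {"type":"object","properties":{"moves":{"type":"array","items":{"type":"array","items":{"type":"array","items":{"type":"number"}}}},"force":{"type":"number"}},"required":["moves"]}

```bash
mkdir -p pics; python3 - <<'E'
from plant import *
import cv2,numpy as np,pickle
d={n:snapshot(n) for n in("top","side")}
pickle.dump(d,open("s.pkl","wb"))
for n in d: cv2.imwrite(f"pics/{n}0.png",d[n]["img"][:,:,::-1]); print(n,d[n]["K"],d[n]["cam_to_world"].round(3), [k for k in d[n]])
s=read_state();print(s["t"],s["eef_pos"],s["tcp_rot"],s["ft_force"],s["width"])
E
```

```text
top [[480.60312988   0.         246.45059191]
 [  0.         480.60312988 187.229659  ]
 [  0.           0.           1.        ]] [[ 0.     0.992 -0.13   0.373]
 [-1.    -0.    -0.006  0.115]
 [-0.006  0.13   0.992  1.259]
 [ 0.     0.     0.     1.   ]] ['img', 'K', 'cam_to_world']
side [[363.88556376   0.         253.79368277]
 [  0.         363.88556376 191.48528779]
 [  0.           0.           1.        ]] [[ 0.854  0.19  -0.484  0.053]
 [-0.52   0.31  -0.796 -0.661]
 [-0.001  0.932  0.364  0.442]
 [ 0.     0.     0.     1.   ]] ['img', 'K', 'cam_to_world']
0.1 [0.22011382 0.61099089 0.23016659] [-5.40338959e-01 -3.09427651e+00  2.95959989e-03] [-0.6325434  -0.0490873  -0.07495351] 0.0852822119002258
```

View pics/top0.png

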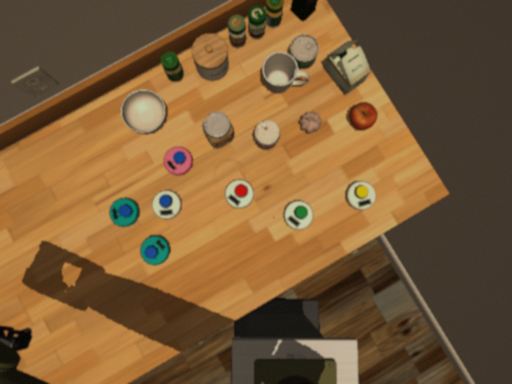

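View pics/side0.png

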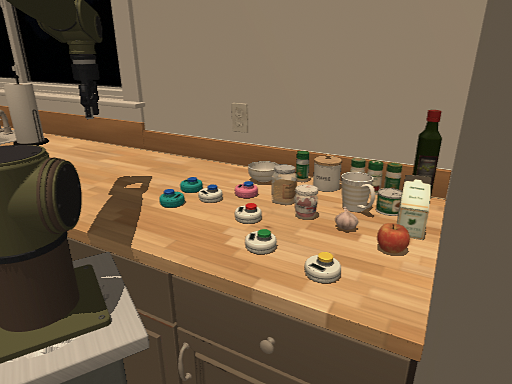

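Top view: yellow (362,191), red (241,190) and green (301,212). Things that could be taken for blue are white-bodied (166,201), pink (179,158) and turquoise (124,208) and (155,248). By the description it is the white-bodied one. I'll measure the button tops in both views and make a close crop.

```bash
cat >h.py <<'E'
import numpy as np,cv2
def ray(s,u,v):
    K=s["K"];T=s["cam_to_world"];d=T[:3,:3]@np.array([(u-K[0,2])/K[0,0],-(v-K[1,2])/K[1,1],-1]);return T[:3,3],d
def onto(s,u,v,z):
    o,d=ray(s,u,v);return o+d*(z-o[2])/d[2]
def cross(s1,p1,s2,p2):
    a,d=ray(s1,*p1);b,e=ray(s2,*p2);k=np.linalg.lstsq(np.c_[d,-e],b-a,rcond=None)[0]
    P,Q=a+k[0]*d,b+k[1]*e;return (P+Q)/2,np.linalg.norm(P-Q)
HUE=dict(yellow=(20,35),blue=(105,125),red=(0,6),green=(45,80))
def blob(img,c,u,v,r=14):
    h=cv2.cvtColor(img,cv2.COLOR_RGB2HSV);lo,hi=HUE[c]
    m=cv2.inRange(h,(lo,130,60),(hi,255,255))
    if c=="red": m|=cv2.inRange(h,(174,130,60),(180,255,255))
    w=np.zeros_like(m);cv2.circle(w,(u,v),r,255,-1);m&=w
    n,l,st,ce=cv2.connectedComponentsWithStats(m);i=1+np.argmax(st[1:,4]);return ce[i],st[i]
E
python3 - <<'E'
import pickle;from h import *
d=pickle.load(open("s.pkl","rb"));t,s=d["top"],d["side"]
P=dict(yellow=((362,191),(325,258)),blue=((166,201),(212,188)),red=((241,190),(251,206)),green=((301,212),(264,234)))
for c,(a,b) in P.items():
    pa,sa=blob(t["img"],c,*a);pb,sb=blob(s["img"],c,*b)
    print(c,pa.round(1),sa[2:],pb.round(1),sb[2:],onto(t,*pa,.042).round(3),onto(s,*pb,.040).round(3),*[np.round(x,4) for x in cross(t,pa,s,pb)])
for n,p in dict(jam=(266,128),honey=(216,122),garlic=(310,122)).items(): print(n,onto(t,*p,.09).round(3))
cr=t["img"][140:270,100:390,::-1];cv2.imwrite("pics/crop.png",cv2.resize(cr,None,fx=2.7,fy=2.7,interpolation=cv2.INTER_CUBIC))
E
```

```text
yellow [361.3 191.3] [ 13  13 127] [325.1 256.7] [ 15  11 129] [ 0.522 -0.171  0.042] [ 0.52  -0.178  0.04 ] [ 0.5236 -0.1727  0.0361] 0.0021
blue [165.  200.7] [11 11 99] [211.9 186.8] [ 9  5 36] [0.498 0.329 0.042] [0.497 0.322 0.04 ] [0.4992 0.33   0.0369] 0.0016
red [240.6 190.4] [ 12  12 116] [250.6 206. ] [12  7 65] [0.524 0.137 0.042] [0.523 0.129 0.04 ] [0.5259 0.1365 0.0365] 0.0022
green [300.6 211.7] [12 11 97] [263.6 232.9] [12  9 80] [ 0.47  -0.015  0.042] [ 0.468 -0.022  0.04 ] [ 0.4708 -0.0164  0.0367] 0.0015
jam [0.675 0.073 0.09 ]
honey [0.691 0.198 0.09 ]
garlic [ 0.69  -0.037  0.09 ]
```

View pics/crop.png

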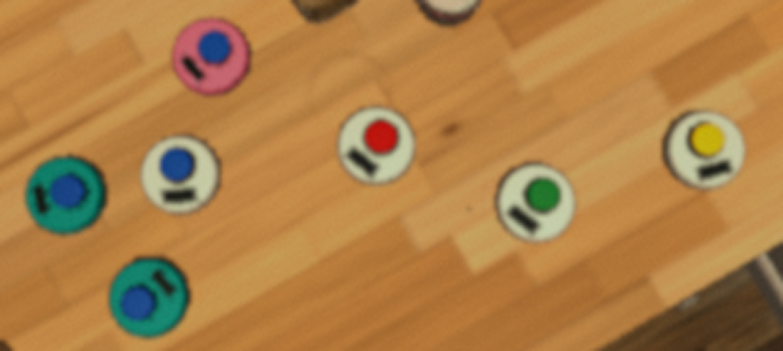

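The crop confirms it: the only white-bodied blue is at top pixel (165,201), and the other three blues are turquoise or pink. The two views agree to about 2 mm. Heights come out near 37 mm against 42 mm, because the side masks include the button walls. I'll go to yellow in two hops, jaws shut.

```bash
cat >>h.py <<'E'
def plan(*tg):
    from plant import read_state
    from scipy.spatial.transform import Rotation as R
    s=read_state();r=R.from_rotvec(s["tcp_rot"]);print("t",round(s["t"],2),"tcp",np.round(s["eef_pos"],4),"F",np.round(s["ft_force"],2),"w",round(s["width"],4),"z",r.as_matrix()[:,2].round(3))
    for g in tg: print(g,(r.inv().apply(np.array(g)-s["eef_pos"])/.4).round(4))
E
python3 -c "
from h import *
plan((.38,.2,.18),(.522,-.171,.10))"
```

```text
t 0.1 tcp [0.2201 0.611  0.2302] F [-0.63 -0.05 -0.07] w 0.0853 z [-0.001 -0.002 -1.   ]
(0.38, 0.2, 0.18) [-0.7243 -0.831   0.1269]
(0.522, -0.171, 0.1) [-1.3727 -1.5829  0.3283]
```

Request:
apply_moves([
  [[-0.724,-0.831,0.127,0,0,0,0],[-0.724,-0.831,0.127,0,0,0,0],[-0.724,-0.831,0.127,0,0,0,0],[-0.724,-0.831,0.127,0,0,0,0],[-0.724,-0.831,0.127,0,0,0,0],[-0.724,-0.831,0.127,0,0,0,0],[-0.724,-0.831,0.127,0,0,0,0],[-0.724,-0.831,0.127,0,0,0,0],[-0.724,-0.831,0.127,0,0,0,0],[-0.724,-0.831,0.127,0,0,0,0]],
])

```text
t: 1.35
eef_pos: [0.3798, 0.2017, 0.1806]
tcp_rot: [-0.538, -3.095, -0.0]
ft_force: [-0.4, 0.4, -0.4]
width: -0.0001
grip_force: 0.0
```

Request:
apply_moves([
  [[-0.648,-0.752,0.201,0,0,0,0],[-0.648,-0.752,0.201,0,0,0,0],[-0.648,-0.752,0.201,0,0,0,0],[-0.648,-0.752,0.201,0,0,0,0],[-0.648,-0.752,0.201,0,0,0,0],[-0.648,-0.752,0.201,0,0,0,0],[-0.648,-0.752,0.201,0,0,0,0],[-0.648,-0.752,0.201,0,0,0,0],[-0.648,-0.752,0.201,0,0,0,0],[-0.648,-0.752,0.201,0,0,0,0]],
])

```text
t: 2.6
eef_pos: [0.5222, -0.1686, 0.1004]
tcp_rot: [0.537, 3.095, 0.0]
ft_force: [-0.5, -0.2, 0.0]
width: -0.0002
grip_force: 0.0
```

```bash
python3 - <<'E'
from h import *
from plant import *
plan((.522,-.171,.05),(.522,-.171,.034))
w=snapshot("wrist")
cv2.imwrite("pics/w1.png",w["img"][:,:,::-1])
h=cv2.cvtColor(w["img"],cv2.COLOR_RGB2HSV)
m=cv2.inRange(h,(20,150,80),(35,255,255));n,l,st,ce=cv2.connectedComponentsWithStats(m)
for i in range(1,n):
  if st[i,4]>300: print(st[i],ce[i],onto(w,*ce[i],.042).round(4))
E
```

```text
t 2.6 tcp [ 0.5222 -0.1686  0.1004] F [-0.48 -0.24  0.04] w -0.0002 z [ 0.  0. -1.]
(0.522, -0.171, 0.05) [-0.0016 -0.0058  0.126 ]
(0.522, -0.171, 0.034) [-0.0016 -0.0058  0.166 ]
[ 222  185   49   46 1721] [246.17606043 208.24230099] [ 0.5209 -0.1727  0.042 ]
```

View pics/w1.png

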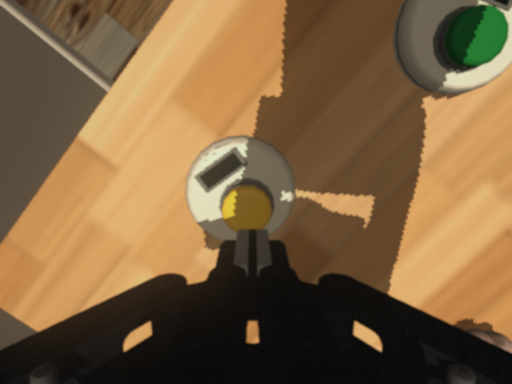

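The wrist view shows the yellow button at (246,208), just ahead of the fingertips, with its lower edge hidden. It maps to (0.521, -0.173), in agreement with the top view. Pressing down slowly.

Request:
apply_moves([
  [[-0.002,-0.007,0.06,0,0,0,0],[-0.002,-0.007,0.12,0,0,0,0],[-0.002,-0.007,0.135,0,0,0,0],[-0.002,-0.007,0.145,0,0,0,0],[-0.002,-0.007,0.15,0,0,0,0],[-0.002,-0.007,0.155,0,0,0,0],[-0.002,-0.007,0.16,0,0,0,0],[-0.002,-0.007,0.163,0,0,0,0],[-0.002,-0.007,0.166,0,0,0,0],[-0.002,-0.007,0.166,0,0,0,0]],
])

```text
t: 3.9
eef_pos: [0.5222, -0.1734, 0.0339]
tcp_rot: [0.54, 3.094, -0.001]
ft_force: [1.1, 1.0, 1.0]
width: 0.0
grip_force: 0.9
```

Request:
apply_moves([
  [[0,0,0.003,0,0,0,0],[0,0,0.003,0,0,0,0],[0,0,0.003,0,0,0,0]],
])

```text
t: 4.28
eef_pos: [0.5222, -0.1734, 0.0328]
tcp_rot: [0.54, 3.094, -0.001]
ft_force: [1.4, 0.3, 2.9]
width: 0.0001
grip_force: 1.5
```

Request:
apply_moves([
  [[0,0,-0.05,0,0,0,0],[0,0,-0.16,0,0,0,0],[0,0,-0.16,0,0,0,0],[0,0,-0.16,0,0,0,0]],
])

```text
t: 4.78
eef_pos: [0.5215, -0.173, 0.0968]
tcp_rot: [-0.54, -3.094, 0.0]
ft_force: [-0.6, 0.1, -1.1]
width: 0.0003
grip_force: 0.0
```

```bash
python3 - <<'E'
from h import *
from plant import *
plan((.50,.08,.12),(.498,.329,.10))
w=snapshot("side");c,st=blob(w["img"],"yellow",325,260,18);print(c,st,onto(w,*c,.04))
cv2.imwrite("pics/s1.png",cv2.resize(w["img"][170:300,150:430,::-1],None,fx=2.7,fy=2.7))
E
```

```text
t 4.78 tcp [ 0.5215 -0.173   0.0968] F [-0.6   0.14 -1.09] w 0.0003 z [-0.  0. -1.]
(0.5, 0.08, 0.12) [ 0.2649  0.5769 -0.058 ]
(0.498, 0.329, 0.1) [ 0.4806  1.1608 -0.008 ]
[324.675 259.675] [317 255  16  10 120] [ 0.51159989 -0.18599322  0.04      ]
```

View pics/s1.png

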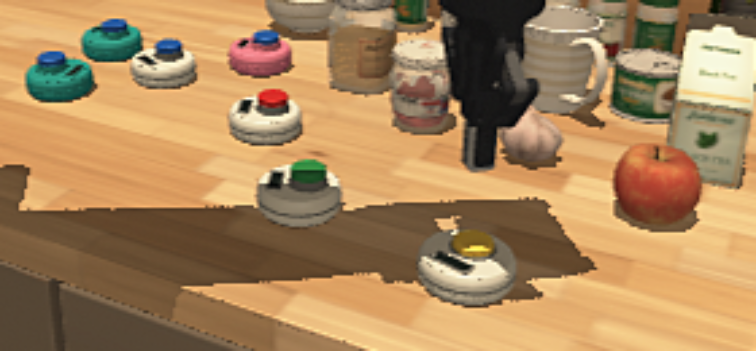

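In the crop the yellow button (472,243) now sits low on its timer, having dropped about 3 px (roughly 7 mm), while the green, red and blue buttons still stand up. Next is blue.

Request:
apply_moves([
  [[0.265,0.577,-0.058,0,0,0,0],[0.265,0.577,-0.058,0,0,0,0],[0.265,0.577,-0.058,0,0,0,0],[0.265,0.577,-0.058,0,0,0,0],[0.265,0.577,-0.058,0,0,0,0],[0.265,0.577,-0.058,0,0,0,0]],
])

```text
t: 5.58
eef_pos: [0.4995, 0.08, 0.1186]
tcp_rot: [-0.538, -3.093, 0.002]
ft_force: [-0.9, 0.3, -0.5]
width: -0.0004
grip_force: 0.0
```

Request:
apply_moves([
  [[0.216,0.584,0.05,0,0,0,0],[0.216,0.584,0.05,0,0,0,0],[0.216,0.584,0.05,0,0,0,0],[0.216,0.584,0.05,0,0,0,0],[0.216,0.584,0.05,0,0,0,0],[0.216,0.584,0.05,0,0,0,0],[0.216,0.584,0.05,0,0,0,0]],
])

```text
t: 6.45
eef_pos: [0.4987, 0.327, 0.0994]
tcp_rot: [-0.545, -3.094, 0.001]
ft_force: [0.9, 0.7, 0.0]
width: -0.0001
grip_force: 0.0
```

```bash
python3 - <<'E'
from h import *
from plant import *
plan((.498,.329,.05),(.498,.329,.0335))
w=snapshot("wrist")
cv2.imwrite("pics/w2.png",w["img"][:,:,::-1])
h=cv2.cvtColor(w["img"],cv2.COLOR_RGB2HSV)
m=cv2.inRange(h,(105,130,50),(125,255,255));n,l,st,ce=cv2.connectedComponentsWithStats(m)
for i in range(1,n):
  if st[i,4]>300: print(st[i],ce[i],onto(w,*ce[i],.042).round(4))
E
```

```text
t 6.45 tcp [0.4987 0.327  0.0994] F [0.88 0.73 0.02] w -0.0001 z [-0.001 -0.001 -1.   ]
(0.498, 0.329, 0.05) [0.0033 0.0043 0.1234]
(0.498, 0.329, 0.0335) [0.0033 0.0043 0.1647]
[ 378   82   56   54 2358] [405.63740458 108.28583545] [0.4717 0.4302 0.042 ]
[ 234  182   48   47 1731] [257.04390526 205.09936453] [0.4975 0.3301 0.042 ]
```

View pics/w2.png

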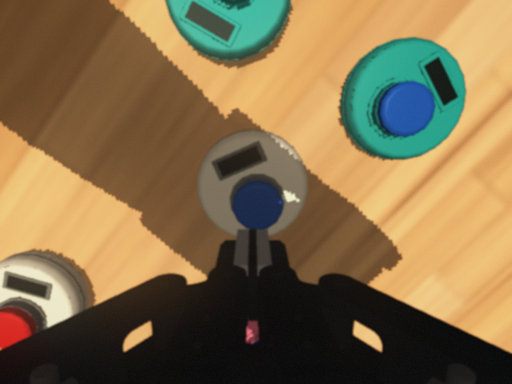

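The white-bodied blue timer is under the tool: its button at (257,205) maps to (0.498, 0.330), matching the top view. The turquoise ones are well clear. Pressing.

Request:
apply_moves([
  [[0.003,0.004,0.06,0,0,0,0],[0.003,0.004,0.12,0,0,0,0],[0.003,0.004,0.135,0,0,0,0],[0.003,0.004,0.145,0,0,0,0],[0.003,0.004,0.15,0,0,0,0],[0.003,0.004,0.155,0,0,0,0],[0.003,0.004,0.16,0,0,0,0],[0.003,0.004,0.165,0,0,0,0],[0.003,0.004,0.167,0,0,0,0],[0.003,0.004,0.167,0,0,0,0]],
])

```text
t: 7.75
eef_pos: [0.498, 0.3312, 0.0332]
tcp_rot: [0.54, 3.094, 0.001]
ft_force: [0.6, 0.7, 1.4]
width: -0.0
grip_force: 1.0
```

Request:
apply_moves([
  [[0,0,0.001,0,0,0,0],[0,0,0.001,0,0,0,0]],
])

```text
t: 8.0
eef_pos: [0.498, 0.3312, 0.0329]
tcp_rot: [0.54, 3.094, 0.001]
ft_force: [1.0, 0.7, 2.5]
width: 0.0
grip_force: 1.4
```

Request:
apply_moves([
  [[0,0,-0.05,0,0,0,0],[0,0,-0.17,0,0,0,0],[0,0,-0.17,0,0,0,0],[0,0,-0.17,0,0,0,0]],
])

```text
t: 8.5
eef_pos: [0.4972, 0.3308, 0.1009]
tcp_rot: [-0.54, -3.094, 0.0]
ft_force: [-0.2, 0.2, -0.0]
width: -0.0
grip_force: 0.0
```

```bash
python3 - <<'E'
from h import *
from plant import *
import pickle
plan((.524,.137,.10))
w=snapshot("side");o=pickle.load(open("s.pkl","rb"))["side"]
for k in (o,w): print(*blob(k["img"],"blue",212,188,12))
cv2.imwrite("pics/s2.png",cv2.resize(w["img"][160:250,140:300,::-1],None,fx=4,fy=4))
E
```

```text
t 8.5 tcp [0.4972 0.3308 0.1009] F [-0.24  0.2  -0.03] w -0.0 z [-0. -0. -1.]
(0.524, 0.137, 0.1) [-0.2271 -0.4331  0.0023]
[211.88888889 186.80555556] [208 185   9   5  36]
[212.21875 189.375  ] [208 187   9   5  32]
```

View pics/s2.png

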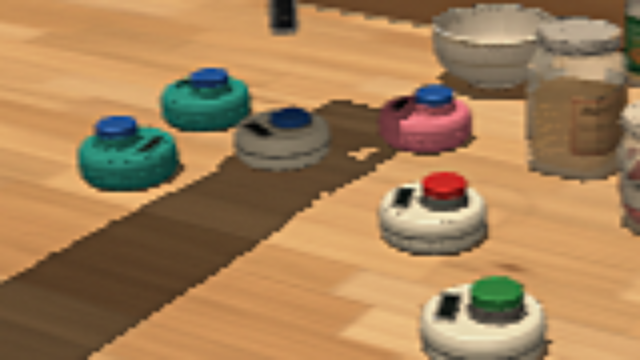

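The blue button (292,118 in the crop) is down, 2.6 px lower than before, and the turquoise and pink buttons still stand up. Next is red.

Request:
apply_moves([
  [[-0.227,-0.433,0.002,0,0,0,0],[-0.227,-0.433,0.002,0,0,0,0],[-0.227,-0.433,0.002,0,0,0,0],[-0.227,-0.433,0.002,0,0,0,0],[-0.227,-0.433,0.002,0,0,0,0],[-0.227,-0.433,0.002,0,0,0,0]],
])

```text
t: 9.3
eef_pos: [0.5238, 0.1383, 0.0992]
tcp_rot: [-0.538, -3.094, 0.0]
ft_force: [-0.6, -0.1, 0.0]
width: -0.0003
grip_force: 0.0
```

```bash
python3 - <<'E'
from h import *
from plant import *
plan((.524,.137,.05),(.524,.137,.0328))
w=snapshot("wrist")
h=cv2.cvtColor(w["img"],cv2.COLOR_RGB2HSV)
m=cv2.inRange(h,(0,150,50),(6,255,255))|cv2.inRange(h,(174,150,50),(180,255,255));n,l,st,ce=cv2.connectedComponentsWithStats(m)
for i in range(1,n):
  if st[i,4]>300: print(st[i],ce[i],onto(w,*ce[i],.042).round(4))
E
```

```text
t 9.3 tcp [0.5238 0.1383 0.0992] F [-0.6  -0.13  0.02] w -0.0003 z [-0.001  0.    -1.   ]
(0.524, 0.137, 0.05) [-0.0016 -0.0029  0.1229]
(0.524, 0.137, 0.0328) [-0.0017 -0.0029  0.1659]
[ 226  185   49   45 1797] [250.03338898 208.20756817] [0.5229 0.1367 0.042 ]
```

Request:
apply_moves([
  [[-0.002,-0.003,0.06,0,0,0,0],[-0.002,-0.003,0.12,0,0,0,0],[-0.002,-0.003,0.135,0,0,0,0],[-0.002,-0.003,0.145,0,0,0,0],[-0.002,-0.003,0.15,0,0,0,0],[-0.002,-0.003,0.155,0,0,0,0],[-0.002,-0.003,0.16,0,0,0,0],[-0.002,-0.003,0.164,0,0,0,0],[-0.002,-0.003,0.166,0,0,0,0],[-0.002,-0.003,0.166,0,0,0,0]],
])

```text
t: 10.6
eef_pos: [0.5251, 0.1357, 0.0335]
tcp_rot: [0.54, 3.094, 0.0]
ft_force: [0.6, 0.7, 2.2]
width: -0.0001
grip_force: 0.9
```

Request:
apply_moves([
  [[0,0,0.001,0,0,0,0],[0,0,0.001,0,0,0,0]],
])

```text
t: 10.85
eef_pos: [0.525, 0.1357, 0.0331]
tcp_rot: [0.54, 3.094, -0.0]
ft_force: [2.4, 0.5, 2.2]
width: -0.0002
grip_force: 1.1
```

Request:
apply_moves([
  [[0,0,-0.05,0,0,0,0],[0,0,-0.3,0,0,0,0],[0,0,-0.3,0,0,0,0],[0,0,-0.3,0,0,0,0],[0,0,-0.3,0,0,0,0]],
])

```text
t: 11.48
eef_pos: [0.5236, 0.1356, 0.1515]
tcp_rot: [-0.54, -3.092, 0.001]
ft_force: [-0.3, 0.2, 0.0]
width: 0.0001
grip_force: 0.0
```

```bash
python3 - <<'E'
from h import *
from plant import *
import pickle
plan()
w=snapshot("side");o=pickle.load(open("s.pkl","rb"))["side"]
for c,u,v in(("yellow",325,258),("blue",212,188),("red",251,206),("green",264,234)):
  print(c,*[blob(k["img"],c,u,v)[0].round(1) for k in (o,w)])
cv2.imwrite("pics/s3.png",cv2.resize(w["img"][150:300,140:430,::-1],None,fx=2.7,fy=2.7))
E
```

```text
t 11.47 tcp [0.5236 0.1356 0.1515] F [-0.3   0.22  0.01] w 0.0001 z [-0.003 -0.    -1.   ]
yellow [325.1 256.7] [325.  259.6]
blue [211.9 186.8] [212.  188.9]
red [250.6 206. ] [250.6 208.5]
green [263.6 232.9] [263.6 232.9]
```

View pics/s3.png

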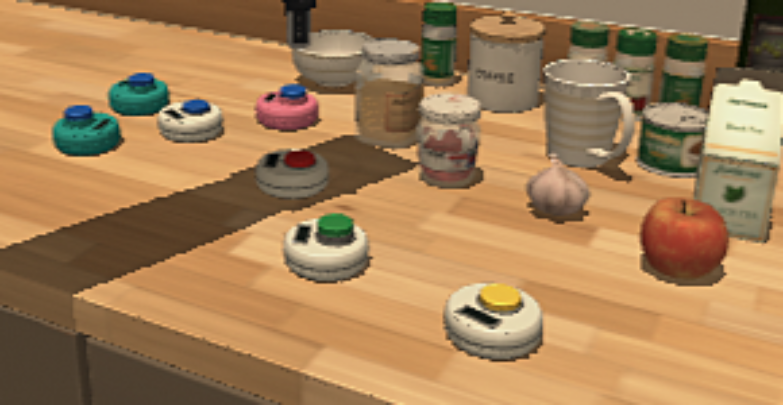

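Yellow (500,297), blue (196,106) and red (300,158) are down in the crop. Green (336,228) and the look-alikes are up, and the jars and garlic haven't moved. Handing in.

```bash
python3 -c "
from plant import *
print(hand_in())"
```

```text
the job is handed in; nothing more can be done
None
```

I pressed the yellow, blue and red timers down in that order; in the last picture all three stayed down, green was still up and nothing else had moved, and I handed the job in at about 11.5 s (no verdict came back).

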